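# Push the last flask into the packed row of the collating tray

### The job

Put the last filled flask, the one standing on the table, into the gap in the row in the collating tray: set it down upright on the tray's empty front, slide it in between its two neighbours so that they make room, and push it all the way back against the fence. The gap is too narrow and only the left part of the row gives way, so work gently and by feel: the flasks are thin-walled and must not be squeezed hard against each other or rammed into the tray, none may tip over, and at the end the row must stand upright, straight and closed up. Leave the other things on the table alone.

Things in the scene. Friction and masses are not known exactly. Their poses are not given: they have to be found in the camera images.
- flask: the filled flask still on the table: flat oval white plastic, green label, blue cap. 80 mm long (x), 44 thick (y), 84 high with cap. Body 64 high, sides upright: flat over the middle 36 mm of its length, half-round (radius 22) at both ends. Cap 28 across, 20 high, on top. Same either way round; 120 to 220 g. Origin: centre of its underside, z up
- tray: fixed stainless tray: plate 190 mm deep (x), 270 wide (y), 4 thick. Origin: centre of its underside; x away from the robot to the rigid back fence (inner face x = +89, 50 high), y to the left. Flasks stand side by side along y, long side along x, far end at the fence: centres at x = +49. In front (x -95 to +9) is a free apron. Row1, row2 stand close to the rigid right cheek (y = -120, 50 high). Friction 0.3 to 0.45
- plate (a joint): white sprung pressure plate at the left end of the row, top 50 mm above the table: how far it is pushed to the left, in m. 0 at rest (face at y = +84 mm in the tray's frame), at most 0.026; it takes 2 N to start and 0.17 N more per mm; it stands about 16 mm in when all five flasks are in
- row1: a filled flask already standing in the tray's row, same make as flask (80 x 44 x 84 mm), long side along the tray's x. First from the right, next to the solid cheek. Origin: centre of its underside
- row2: a filled flask already standing in the tray's row, same make as flask (80 x 44 x 84 mm), long side along the tray's x. Second from the right: right-hand neighbour of the gap, backed by row1 and the solid cheek, so it hardly gives. The gap from row2 to row3 is 22 to 25 mm, narrower than a flask. Origin: centre of its underside
- row3: a filled flask already standing in the tray's row, same make as flask (80 x 44 x 84 mm), long side along the tray's x. Left-hand neighbour of the gap; it yields to the left, with row4, against the springs. Origin: centre of its underside
- row4: a filled flask already standing in the tray's row, same make as flask (80 x 44 x 84 mm), long side along the tray's x. Last on the left, next to the sprung pressure plate. Origin: centre of its underside
- amber: round amber glass bottle with black cap, 44 mm diameter, 85 mm high, standing on the table: not part of the job. Origin: centre of its underside
- wrench: steel wrench, 140 mm long, lying to the left of the tray: not part of the job. Origin: middle of its underside
- spare_gauge: spare pressure gauge, 56 mm diameter, 52 mm high, black with a bright bezel, standing to the right of the tray: not part of the job. Origin: centre of its underside
Not all that is in view belongs to the job. What is shaped like the row4 but orange or purple is not meant.

How it is judged:
On the way:
1. the flask stands upright on the tray's apron, in front of the row (x of flask in the frame of tray between -0.1 and 0 m and y of flask in the frame of tray between -0.09 and 0.09 m and z of flask in the frame of tray below 0.009 m and angle between flask's own z axis and vertical below 0.15 rad), for 0.1 s.
At the end, for the whole second after the job is handed in: Flask upright (3.5 deg) on the plate between row2 and row3, within 2 mm of the back fence, in line with the tray (3.5 deg), no more than 3 mm from either neighbour; the four others upright (3.5 deg) on the plate, within 5 mm of the fence; all at rest (x of flask in the frame of tray above 0.047 m and z of each of flask, row1, row2, row3, row4 in the frame of tray below 0.007 m and angle between each of flask, row1, row2, row3, row4's own z axis and vertical below 0.06 rad and angle between the x axis of flask and the x axis of tray, either way round below 0.06 rad and horizontal distance between flask and row2 below 0.047 m and horizontal distance between flask and row3 below 0.047 m and linear speed of each of flask, row1, row2, row3, row4 below 0.01 m/s and x of each of row1, row2, row3, row4 in the frame of tray above 0.044 m); the robot touches nothing.
It fails at once if the flask is pressed against a neighbouring flask with more than 15 N (contact force between flask and row2 above 15 N or contact force between flask and row3 above 15 N).
It fails at once if the flask is pressed or dropped against the tray with more than 30 N (contact force between flask and tray above 30 N).
It fails at once if a flask of the row is tipped (more than 14 degrees) or lifted off the plate by more than 15 mm (angle between any of row1, row2, row3, row4's own z axis and vertical above 0.25 rad or z of any of row1, row2, row3, row4 in the frame of tray above 0.019 m).
It fails at once if the amber bottle, the wrench or the spare gauge is moved by more than 20 mm (distance of any of amber, wrench, spare_gauge from where it was at the start of the episode above 0.02 m).
It also fails if it takes over 72 s, if anything falls off the work surface, if the arm or the gripper's body presses on something with over 40 N, if the wrist force passes 120 N, or if a joint passes its speed limit or range.

### The arm

A 6-joint arm with a two-finger parallel gripper is mounted at the origin on the work surface. World frame = base frame: x ahead of the robot, y to its left, z up, the work surface at z = 0. Lengths are in m, angles in rad, forces in N, time in s.
With the tool pointing down it reaches from about 0.35 to 0.775 m from the base axis. Payload 7.3 kg.
Tool frame: the origin (TCP) lies at the centre of the arm's flange, where the gripper is bolted on; the fingertips stand 178 mm ahead of it and the grasp point (between the pads) lies 159 mm ahead of it; z points along the fingers, y is the line along which they close (so a half turn about z gives the same grasp; the last joint's range is limited). The gripper opens to 92 mm and grips with 3 to 60 N. Pads are 19 mm wide; open, the fingers measure 130 mm over their backs; the gripper's body (75 mm by 190 mm) begins 47 mm behind the grasp point.
Start: joints at [1.064, 0.342, 1.524, -0, 1.275, -0.146], TCP at [0.185, 0.491, 0.405] pointing down, gripper open.
Joint ranges: [-2.53, 2.53], [-0.77, 2.02], [0.04, 2.7], [-1, 4.14], [0.28, 2.66], [-3.11, 3.11]. Speed limits (rad/s): [2.57, 2.57, 3.14, 3.14, 3.14, 3.14].

### API

Orientations are given as a rotation vector (axis times angle).
In Python, from bench import arm, jaws, kinematics, read_state, capture, camera_info, workorder gives the robot as it stands. Calls block until the motion is done:
- arm.move_pose(position, orientation): joint-space move of the TCP to a pose.
- arm.move_l(position, feed=0.15, frame=None): straight line of the TCP; frame=None keeps the orientation; feed is the mean speed in m/s.
- arm.goto_joints(angles): joint-space move.
- jaws.let_go() and jaws.clamp(squeeze=None): open the fingers fully, or close them until they stop; squeeze is the grip in N (None keeps the last).
- arm.sleep(seconds).
- kinematics.ik(position, orientation): joint angles nearest the present ones, or None.
- read_state(): the state.
- capture(name): name is "scene" or "side" or "wrist"; returns (picture, depth): 400x640x3 uint8, red, green, blue; 400x640 float32, m along the optical axis (not along the pixel's ray), 0 where there is no reading.
- camera_info(name): a dict with "intrinsics" (3x3 intrinsics, pixels), "k1" (the pictures are not rectified: a ray, as slopes to the right and down, at radius r is drawn at 1 + k1 r^2 times it, then the intrinsics apply), "rvec" (rotation vector, rad) and "tvec" (3), from world to camera coordinates, as OpenCV has them. Camera axes: x right, y down, z forward; pixel columns grow to the right and rows downward; lengths in m; the calibration is good to about 2 mm. A picture is of the moment at which its call begins: read the wrist's pose just before it. camera_info takes no time and is no camera call; for the wrist camera it gives the pose at the moment of the call.
A pose or a line that the arm cannot do raises arm.IKError and nothing moves.
- workorder.finish_job(): hands the job in; it is judged then, once.
The state is a dict: "clock": time; "joints": joint angles; "dq": joint speeds; "effort": joint torques, N m; "position": TCP position; "ee_rot": TCP orientation; "contact_force": force on the tool from outside, world axes, zero at the start; "torque": the same for the moment, N m; "grip_width": finger opening in m; "gripper_force": force on a finger pad.
Only numpy, scipy, OpenCV 4.12 (cv2) and the standard library are available. Lean on these libraries where they do the work, as an engineer would, in place of code of your own. Each camera call takes 0.05 s, during which the arm holds its last target. There are 200 camera calls.

## Working session

There is one attempt and no reset: what is moved stays moved. The work goes in short steps, each a Python script; the robot and the scene stay as the last script left them, time stands still between calls to the robot, and variables do not carry over. Pictures are saved under pics/ and viewed, at most 10 in all, crops included, and the job is handed in when it is done.

```bash
ls; mkdir -p pics
cat > h.py <<'E'
import numpy as np, cv2
from bench import arm, jaws, kinematics, read_state, capture, camera_info, workorder
def cam(n):
    c=camera_info(n); return np.array(c["intrinsics"]),c["k1"],cv2.Rodrigues(np.array(c["rvec"],float))[0],np.array(c["tvec"],float).ravel()
def rays(c,uv):
    K,k1,R,t=c; uv=np.atleast_2d(uv).astype(float)
    d=np.c_[(uv[:,0]-K[0,2])/K[0,0],(uv[:,1]-K[1,2])/K[1,1]]; p=d.copy()
    for _ in range(10): p=d/(1+k1*(p**2).sum(1,keepdims=True))
    return -R.T@t, np.c_[p,np.ones(len(p))]@R   # origin, dirs (camera depth 1)
def onplane(c,uv,z):
    o,d=rays(c,uv); return o+d*((z-o[2])/d[:,2])[:,None]
def cloud(c,dep):
    v,u=np.mgrid[:dep.shape[0],:dep.shape[1]]
    o,d=rays(c,np.c_[u.ravel(),v.ravel()]); P=o+d*dep.reshape(-1,1); P[dep.ravel()<=0]=np.nan
    return P.reshape(*dep.shape,3)
E
python3 - <<'E'
from h import *
s=read_state(); print(s)
for n in("scene","side"):
    c=cam(n); p,d=capture(n); np.savez(f"{n}.npz",p=p,d=d); cv2.imwrite(f"pics/{n}.png",p[:,:,::-1])
    print(n,-c[2].T@c[3],c[1],c[0].ravel())
E
```

```text
pics
{'clock': 0.0, 'joints': array([ 1.06400269e+00,  3.42739267e-01,  1.52502729e+00, -4.16747729e-06,
        1.27540440e+00, -1.46002803e-01]), 'dq': array([-0.00112058,  0.00027873,  0.00044738, -0.00017086, -0.00048151,
       -0.00011799]), 'effort': array([-2.88357387e-04, -4.31234694e+01, -2.44220406e+01,  7.18011567e-02,
        5.60596038e-02, -1.78287419e-04]), 'position': array([0.18524671, 0.49108613, 0.40403258]), 'ee_rot': array([-5.63567954e-01, -3.09011883e+00,  2.34993489e-03]), 'contact_force': array([ 0.29852687, -0.5624156 , -0.47181739]), 'torque': array([ 0.00843336, -0.02725664,  0.0362402 ]), 'gripper_force': 0.0, 'grip_width': 0.09171917999256003}
scene [0.99165962 0.3360347  0.68409196] -0.09553420038301196 [428.73842108   0.         320.44639079   0.         428.73842108
 199.35696446   0.           0.           1.        ]
side [0.38385375 0.76384174 0.53763992] -0.05061381754972717 [380.10570325   0.         309.76948767   0.         380.10570325
 203.67243599   0.           0.           1.        ]
```

View pics/scene.png

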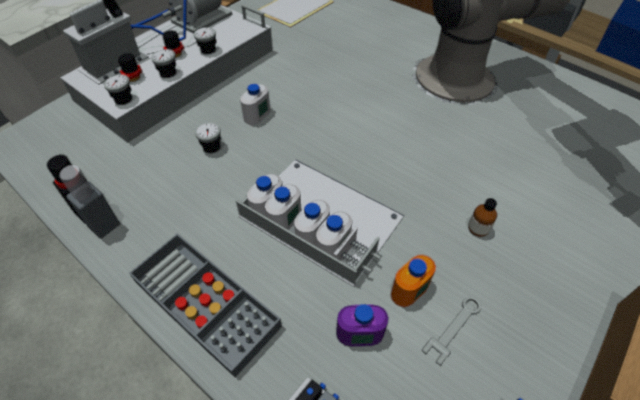

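View pics/side.png

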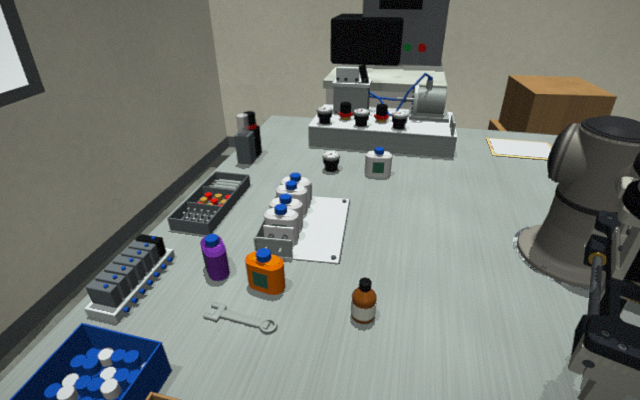

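The scene view shows the row's caps at about (264,183), (282,194), (312,210) and (335,223), and the loose flask's cap at (254,90). The tray's front corners are near (296,162) and (402,215). The amber bottle is at (485,215) and the gauge at (208,137).

Run:
```python
from h import *
for n in("scene","side"):
    f=np.load(n+".npz"); p,d=f["p"],f["d"]; c=cam(n); P=cloud(c,d)
    hsv=cv2.cvtColor(p,cv2.COLOR_RGB2HSV)
    m=cv2.inRange(hsv,(105,130,60),(125,255,255))
    k,l,st,ce=cv2.connectedComponentsWithStats(m)
    for i in range(1,k):
        if st[i,4]<25: continue
        q=P[l==i]; zt=np.nanpercentile(q[:,2],90)
        if not 0.06<zt<0.11: continue
        top=q[q[:,2]>zt-0.004]
        print(n,ce[i].round(1),st[i,4],"ztop",zt.round(4),"topmean",np.nanmean(top,0).round(4), "centroid on cap mid", onplane(c,ce[i],.080)[0].round(4))
    # tray plate points
    w=P[...,2]; 
    m=((w>0.001)&(w<0.009)&(hsv[...,1]<25)&(hsv[...,2]>150)).astype(np.uint8)
    k,l,st,ce=cv2.connectedComponentsWithStats(m)
    i=1+np.argmax(st[1:,4]); q=P[l==i]; print("plate",st[i],np.nanmean(q,0))
    cs,_=cv2.findContours((l==i).astype(np.uint8),0,1); h=cv2.convexHull(max(cs,key=cv2.contourArea))
    a=cv2.approxPolyDP(h,3,True)[:,0]; print(np.c_[a,onplane(c,a,.004).round(4)])
    # spare gauge/amber
    for nm,uv in dict(scene=dict(gauge=(208,135),amber=(484,215)),side=dict(gauge=(331,160),amber=(364,300)))[n].items(): print(nm,P[uv[1],uv[0]].round(3))
```

```text
scene [253.1  88.4] 91 ztop 0.0847 topmean [ 0.4563 -0.2987  0.0834] centroid on cap mid [ 0.4557 -0.2996  0.08  ]
scene [263.3 182.7] 163 ztop 0.0884 topmean [ 0.6518 -0.0758  0.0872] centroid on cap mid [ 0.6494 -0.0786  0.08  ]
scene [281.9 193.7] 171 ztop 0.0886 topmean [ 0.6495 -0.0312  0.0873] centroid on cap mid [ 0.6471 -0.0336  0.08  ]
scene [311.9 210.1] 180 ztop 0.0883 topmean [0.6438 0.0354 0.0871] centroid on cap mid [0.6411 0.0331 0.08  ]
scene [334.  222.4] 193 ztop 0.0884 topmean [0.6402 0.0817 0.0873] centroid on cap mid [0.6375 0.0801 0.08  ]
scene [417.3 267.3] 211 ztop 0.0849 topmean [0.6234 0.2396 0.0837] centroid on cap mid [0.6227 0.2397 0.08  ]
scene [363.6 313.8] 298 ztop 0.0846 topmean [0.7424 0.2186 0.0834] centroid on cap mid [0.7425 0.2188 0.08  ]
scene [309.6 390.7] 46 ztop 0.0683 topmean [0.8767 0.2255 0.0669] centroid on cap mid [0.8793 0.228  0.08  ]
plate [ 279  160  124   91 3575] [0.54236445 0.02931117 0.00340296]
[[ 2.950e+02  1.600e+02  5.141e-01 -1.230e-01  4.000e-03]
 [ 4.020e+02  2.170e+02  4.973e-01  1.442e-01  4.000e-03]
 [ 3.780e+02  2.500e
[... 585 characters left out ...]
pmean [0.7393 0.2195 0.0831] centroid on cap mid [0.7389 0.2213 0.08  ]
side [263.1 254.4] 162 ztop 0.0846 topmean [0.6203 0.2404 0.0835] centroid on cap mid [0.62  0.241 0.08 ]
side [107.7 360.7] 3981 ztop 0.068 topmean [0.7792 0.5007 0.0681] centroid on cap mid [0.7529 0.5165 0.08  ]
plate [ 292  196   59   67 2692] [0.55296332 0.02871898 0.00379768]
[[ 3.500e+02  1.960e+02  5.129e-01 -1.401e-01  4.000e-03]
 [ 3.380e+02  2.610e+02  4.934e-01  1.390e-01  4.000e-03]
 [ 2.930e+02  2.580e+02  5.909e-01  1.511e-01  4.000e-03]
 [ 2.920e+02  2.490e+02  6.021e-01  1.213e-01  4.000e-03]
 [ 3.120e+02  1.960e+02  6.158e-01 -1.175e-01  4.000e-03]]
gauge [ 0.596 -0.28   0.041]
amber [0.42  0.292 0.057]
```

```bash
cat >> h.py <<'E'
from scipy.spatial.transform import Rotation as Rn
def down(psi):  # tool down, closing axis at angle psi
    c,s=np.cos(psi),np.sin(psi)
    return Rn.from_matrix(np.array([[-s,c,0],[c,s,0],[0,0,-1.]]).T.reshape(3,3).T).as_rotvec()
def caps(c,p,d):
    P=cloud(c,d); m=cv2.inRange(cv2.cvtColor(p,cv2.COLOR_RGB2HSV),(105,130,60),(125,255,255))
    k,l,st,ce=cv2.connectedComponentsWithStats(m); r=[]
    for i in range(1,k):
        if st[i,4]>60:
            q=P[l==i]; zt=np.nanpercentile(q[:,2],80); top=q[q[:,2]>zt-.004]
            r.append((ce[i].round(0),st[i,4],round(zt,4),((np.nanmax(top[:,:2],0)+np.nanmin(top[:,:2],0))/2).round(4)))
    return r
def body(P,z0,xy,ztop=.064):   # top shoulder footprint
    m=(P[...,2]>z0+ztop-.006)&(P[...,2]<z0+ztop+.005)&(np.hypot(P[...,0]-xy[0],P[...,1]-xy[1])<.06)
    (cx,cy),(w,h),a=cv2.minAreaRect((P[m][:,:2]*1000).astype(np.float32)); return cx,cy,w,h,a,m.sum()
E
python3 - <<'E'
from h import *
print(Rn.from_rotvec(down(0.3)).as_matrix().round(3))
arm.move_pose([.456,-.299,.42],down(0.0))
c=cam("wrist"); p,d=capture("wrist"); np.savez("w1.npz",p=p,d=d); cv2.imwrite("pics/w1.png",p[:,:,::-1])
print(read_state()["joints"],-c[2].T@c[3], c[2][2]); 
for r in caps(c,p,d): print(r)
print(body(cloud(c,d),0,(.456,-.299)))
E
```

```text
[[-0.296  0.955 -0.   ]
 [ 0.955  0.296  0.   ]
 [ 0.    -0.    -1.   ]]
[-7.19653396e-01  3.67921059e-01  1.44202405e+00  1.33835763e-04
  1.33158162e+00 -7.20923720e-01] [ 0.45641519 -0.23247179  0.4007737 ] [ 3.31205132e-04 -2.47136460e-01 -9.68980629e-01]
(array([315., 187.]), np.int32(556), np.float64(0.0853), array([ 0.4554, -0.3011]))
(456.26739501953125, -301.7349853515625, 79.20877075195312, 44.4704704284668, 5.9884562492370605, np.int64(881))
```

View pics/w1.png

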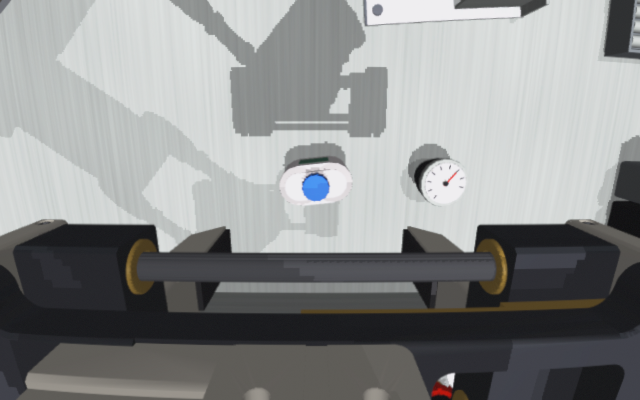

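The wrist view shows the loose flask at (315,187), the gauge well clear at (442,182), and the flask's long axis about 6° from world x. I'll grip it by the cap, with the fingers fore and aft, so the sides stay free.

Run:
```python
from h import *
psi=.1045; xy=[.4560,-.3015]
arm.move_pose(xy+[.34],down(psi))
arm.move_l(xy+[.270],feed=.15); f0=read_state()["contact_force"]
arm.move_l(xy+[.2455],feed=.04); f1=read_state()["contact_force"]; print(f0,f1)
if abs(f1[2]-f0[2])<4:
    jaws.clamp(40); s=read_state(); print(s["grip_width"],s["gripper_force"],s["contact_force"],s["position"])
    arm.move_l(xy+[.2955],feed=.08); s=read_state(); print(s["grip_width"],s["contact_force"],s["clock"],s["position"])
    c=cam("wrist"); p,d=capture("wrist"); cv2.imwrite("pics/w2.png",p[:,:,::-1])
```

```text
[-0.93862876 -0.20393207  0.4764404 ] [-0.06290151  0.74389032  0.27788886]
0.02706002623152192 39.99969720840454 [-0.49986368  0.56124674 -1.17033878] [ 0.45597318 -0.30147307  0.24545477]
0.0273709689551539 [ 0.50363675  0.07539348 -2.63156071] 6.675 [ 0.45582655 -0.30137082  0.29513558]
```

View pics/w2.png

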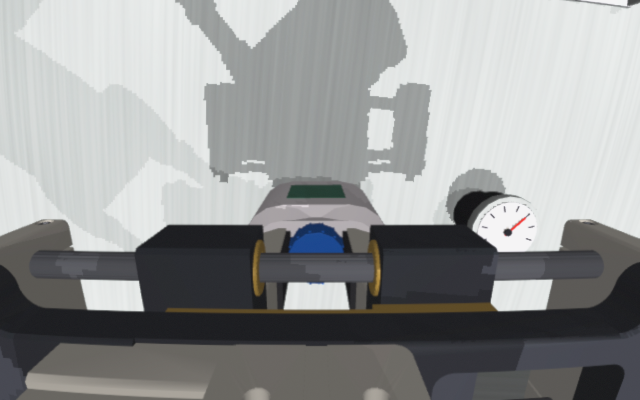

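The flask is held and hangs straight in the gripper, with a load of about 2 N. Next I carry it over the apron and look at the row from near.

Run:
```python
from h import *
arm.move_pose([.50,-.10,.36],down(.07))
for i,xy in enumerate([(.53,-.07,.36),(.53,.03,.36)]):
    arm.move_pose(list(xy),down(.07)); arm.sleep(.2)
    c=cam("wrist"); p,d=capture("wrist"); np.savez(f"w3{i}.npz",p=p,d=d); cv2.imwrite(f"pics/w3{i}.png",p[:,:,::-1])
    P=cloud(c,d)
    for r in caps(c,p,d):
        print(r, np.round(body(P,.004,r[3]),1) if r[2]<.1 else "")
    q=P[(abs(P[...,2]-.004)<.004)&(P[...,0]<.60)&(P[...,0]>.49)]; print("plate z",np.nanmedian(q[:,2]))
print(read_state()["clock"],read_state()["contact_force"])
```

```text
(array([475.,  16.]), np.int32(1235), np.float64(0.0893), array([0.6394, 0.0775])) [ 640.4   61.2   79.    68.8    4.9 2163. ]
(array([470.,  80.]), np.int32(1194), np.float64(0.0892), array([0.6426, 0.0325])) [ 642.8   33.7   79.5  109.5    3.9 3262. ]
(array([463., 164.]), np.int32(1008), np.float64(0.0892), array([ 0.6484, -0.0335])) [ 648.5  -32.    79.2  103.6    2.9 2769. ]
(array([457., 214.]), np.int32(796), np.float64(0.0892), array([ 0.6148, -0.0589])) [ 632.3  -47.5   74.8   66.4   30.6 1910. ]
(array([316., 240.]), np.int32(1265), np.float64(0.1991), array([ 0.5291, -0.0631])) 
plate z 0.004597594251404935
(array([595.,   2.]), np.int32(124), np.float64(0.0825), array([0.7439, 0.2039])) [ 749.4  195.4   53.8   29.1    5.5 1525. ]
(array([454., 147.]), np.int32(1020), np.float64(0.0893), array([0.6386, 0.0801])) [ 640.3   67.    79.5   70.6    5.4 2263. ]
(array([449., 203.]), np.int32(935), np.float64(0.0892), array([0.6428, 0.0328])) [ 642.1   49.    79.8   76.9    3.7 1915. ]
(array([316., 240.]), np.int32(1275), np.float64(0.1996), array([0.5297, 0.037 ])) 
plate z 0.004180788474394126
8.8667 [-0.41897751  0.47558042 -1.26896382]
```

View pics/w31.png

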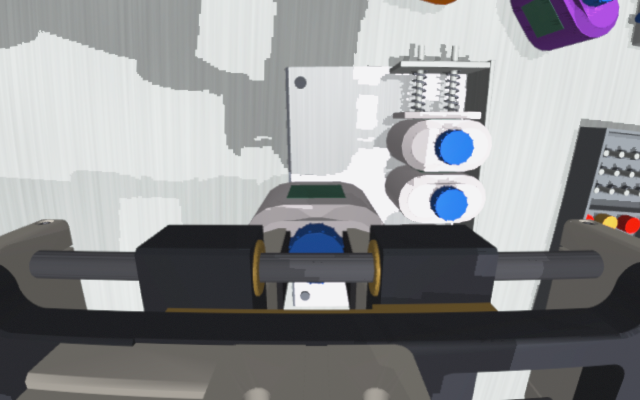

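The row's caps are at (454,147) for row4 and (449,203) for row3. The held flask is in line with the tray. I'll set it down on the apron, then feel for both neighbours to find the middle of the gap.

```bash
cat >> h.py <<'E'
TH=.076; EX=np.array([np.cos(TH),np.sin(TH)]); EY=np.array([-np.sin(TH),np.cos(TH)]); R2=np.array([.649,-.0325])
def W(a,b,z): return list(R2+(a*EX+b*EY)/1000)+[z]
def go(a,b,z,feed=.02): arm.move_l(W(a,b,z),feed=feed)
def force(n=3):
    v=[]
    for _ in range(n): arm.sleep(.02); v.append(read_state()["contact_force"])
    f=np.mean(v,0); return np.array([f[:2]@EX,f[:2]@EY,f[2]])
E
python3 - <<'E'
from h import *
arm.move_pose(W(-82,33,.29),down(TH)); go(-82,33,.262,.1); jaws.clamp(55)
arm.sleep(.3); f0=force(8); print("base",f0,read_state()["clock"])
z=.2520
while z>.2465:
    go(-82,33,z); f=force()-f0
    if f[2]>1.2: break
    z-=.0005
print("touch z",z,f); arm.sleep(.2); np.save("base.npy",np.r_[f0,z])
s=read_state(); print(s["clock"],s["position"],s["ee_rot"],down(TH),s["grip_width"])
E
```

```text
base [-0.02937708  0.01759914 -1.66713227] 10.3833
touch z 0.249 [-2.53786053 -0.07453349  6.27312804]
13.0833 [ 0.56469009 -0.00585518  0.24943229] [2.13527147e+00 2.30404112e+00 1.64862543e-04] [2.13544332 2.30423224 0.        ] 0.026543609327270887
```

Run:
```python
from h import *
z=.2498; go(-82,33,z); arm.sleep(.2); f0=force(8); print("lifted",f0); 
a=-68; go(a,33,z); print(force()-f0)
out={}
for sgn in(-1,1):
    b=33.
    while abs(b-33)<11:
        b+=sgn*.4; go(a,b,z); f=force(2)-f0
        if np.hypot(f[0],f[1])>1.2: break
    print(sgn,b,f); out[sgn]=b; go(a,33,z,.04)
print(out, force()-f0, read_state()["clock"])
np.save("base.npy",np.r_[f0,z])
```

```text
lifted [ 0.02693067 -0.24979616 -1.90427289]
[-0.27670967  0.33144804 -0.48797277]
-1 27.40000000000002 [-1.54013409  1.91790535 -0.01666429]
1 39.799999999999976 [-1.21226677 -0.29422988  0.03770875]
{-1: 27.40000000000002, 1: 39.799999999999976} [-0.48046434  0.69674063  0.02450895] 24.0083
```

```bash
cat > ins.py <<'E'
from h import *
def run(a,a_end,step=.5,m=.3,lim=10,off=2.7,b2=.4,dbx=0):
    base=np.load("base.npy"); f0,z=base[:3],base[3]; n=0
    while a<a_end:
        dx=max(0,-36-(a-off)); w=np.sqrt(44**2-dx**2); sl=dx/w
        a=min(a_end,a+step/np.hypot(1,sl)); dx=max(0,-36-(a-off))
        b=b2+np.sqrt(44**2-dx**2)+m; go(a,b,z,.02); f=force(1)-f0; n+=1
        if n%4==0 or np.hypot(*f[:2])>lim: print(round(a,1),round(b,1),f.round(1))
        if np.hypot(*f[:2])>lim or abs(f[2])>12: print("STOP"); break
    s=read_state(); print("end",a,b,s["clock"],(force()-f0).round(1)); return a
E
python3 -c "
from ins import *
go(-67,33,np.load('base.npy')[3]); run(-67,-52)"
```

```text
-65.7 30.5 [0.  0.4 0.4]
-64.3 31.9 [0.5 1.4 0.2]
-62.9 33.3 [-0.2  0.7  0.5]
-61.4 34.6 [-1.4 -1.7 -0.2]
-59.8 35.8 [-4.3 -3.7  1.2]
-58.2 37.0 [-5.7 -4.3  3. ]
-56.5 38.1 [-6.2 -4.7  3.4]
-54.8 39.1 [-5.5 -4.5  3. ]
-53.0 40.0 [-5.9 -5.7  3.7]
end -52 40.52850737850967 34.7417 [-6.2 -5.1  3.4]
```

```bash
python3 -c "
from ins import *
a=run(-52,-14,step=1.0)
p,d=capture('scene'); cv2.imwrite('pics/s2.png',cv2.resize(p[120:300,180:440,::-1],None,fx=3,fy=3))"
```

```text
-48.3 42.1 [-5.5 -6.8  2.9]
-44.5 43.2 [-6.5 -6.9  2.6]
-40.6 44.1 [-5.4 -6.3  2.7]
-36.7 44.6 [-6.3 -6.6  2.9]
-32.7 44.7 [-6.6 -5.9  2.6]
-31.7 44.7 [-7.3 -7.2  5. ]
STOP
end -31.664950477285153 44.699999999999996 40.3917 [-7.2 -6.7  4.1]
```

View pics/s2.png

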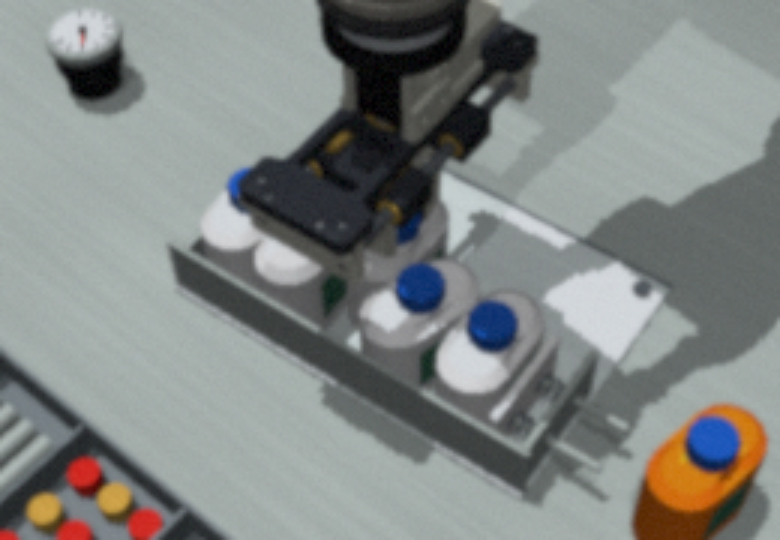

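Row3 and row4 have yielded and stand upright, and the flask (cap near (408,228)) is partly in. Forces are steady at about 9 to 10 N, so I continue with a slightly higher limit.

```bash
python3 -c "
from ins import *
b=np.load('base.npy'); b[3]+=.0002; np.save('base.npy',b)
a=run(-31.7,-4,step=1.0,m=0,lim=12)"
```

```text
-27.7 44.4 [-4.6 -5.9  1.6]
-23.7 44.4 [-4.5 -5.6  0.6]
-19.7 44.4 [-4.6 -6.   1.9]
-15.7 44.4 [-3.9 -5.3  0.8]
-11.7 44.4 [-3.7 -6.1  0.5]
-7.7 44.4 [-1.1 -5.3 -0.2]
-4 44.4 [-2.2 -5.6 -1.1]
end -4 44.4 47.9583 [-1.9 -4.8  0.2]
```

```bash
python3 -c "
from ins import *
z0=np.load('base.npy'); f0=z0[:3]; z=z0[3]; a=-4
while a<7:
    a+=.5; go(a,44.4,z); f=force(1)-f0
    if f[0]<-8: break
print('fence',a,f)
b=44.4
while b>42.2:
    b-=.3; go(a,b,z); f=force(1)-f0
    if f[1]>-1: break
print('right',b,f)
while z>.2484:
    z-=.0002; go(a,b,z); f=force(1)-f0
    if f[2]>2: break
print('down',z,f,read_state()['clock'])
jaws.let_go(); s=read_state(); print(s['grip_width'],s['clock'],force(1))
go(a,b,.30,.1)
arm.move_pose(W(-85,33,.36),down(TH))
arm.sleep(.1); c=cam('wrist'); p,d=capture('wrist'); cv2.imwrite('pics/w5.png',p[:,:,::-1])
for r in caps(c,p,d): print(r, ((r[3]-R2)*1000@np.c_[EX,EY]).round(1))
p,d=capture('scene'); cv2.imwrite('pics/s3.png',cv2.resize(p[120:300,180:440,::-1],None,fx=3,fy=3)); print(read_state()['clock'])
for r in caps(cam('scene'),p,d): print(r, ((r[3]-R2)*1000@np.c_[EX,EY]).round(1))
"
```

```text
fence 2.5 [-9.29827798 -5.3828649   5.33722359]
right 42.600000000000016 [-8.40687915 -0.9968991   4.97279501]
down 0.2498 [-7.77565677 -1.46975328  5.41859985] 53.3417
0.092320384948345 54.475 [-0.31720186 -0.00939248  0.40788652]
(array([426.,  77.]), np.int32(1154), np.float64(0.0893), array([0.6387, 0.097 ])) [ -0.4 129.9]
(array([422., 135.]), np.int32(1030), np.float64(0.0893), array([0.6423, 0.0535])) [-0.2 86.3]
(array([418., 189.]), np.int32(943), np.float64(0.0894), array([0.6454, 0.0095])) [-0.4 42.2]
(array([408., 230.]), np.int32(209), np.float64(0.0888), array([ 0.6322, -0.0164])) [-15.5  17.3]
(array([406., 290.]), np.int32(377), np.float64(0.0893), array([ 0.6348, -0.0514])) [-15.6 -17.8]
55.85
(array([184.,  18.]), np.int32(92), np.float64(0.1641), array([ 0.3961, -0.5947])) [-294.9 -541.4]
(array([628.,  15.]), np.int32(624), np.float64(-0.0419), array([-0.9424,  0.3123])) [-1560.6   464.6]
(array([147.,  23.]), np.int32(155), np.float64(0.1479), array([ 0.5099, -0.6404])) [-184.9 -595.6]
(array([620.,  51.]), np.int32(600), np.float64(-0.1236), array([-0.8134,  0.3343])) [-1430.3   476.8]
(array([263., 183.]), np.int32(165), np.float64(0.0879), array([ 0.6514, -0.0763])) [ -0.9 -43.9]
(array([281., 194.]), np.int32(170), np.float64(0.0879), array([ 0.6495, -0.0319])) [0.5 0.6]
(array([301., 204.]), np.int32(176), np.float64(0.0882), array([0.6465, 0.0123])) [ 0.9 44.9]
(array([321., 216.]), np.int32(188), np.float64(0.088), array([0.6422, 0.0554])) [-0.1 88.2]
(array([342., 227.]), np.int32(195), np.float64(0.0878), array([0.6394, 0.0992])) [  0.4 132. ]
(array([417., 267.]), np.int32(211), np.float64(0.0846), array([0.6233, 0.2396])) [ -5.  273.3]
(array([364., 314.]), np.int32(297), np.float64(0.0839), array([0.7411, 0.2184])) [110.9 243.2]
```

View pics/s3.png

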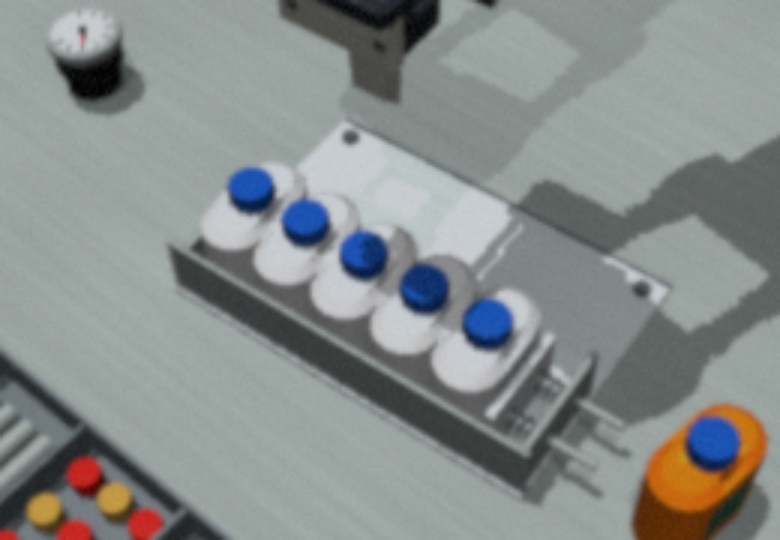

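View pics/w5.png

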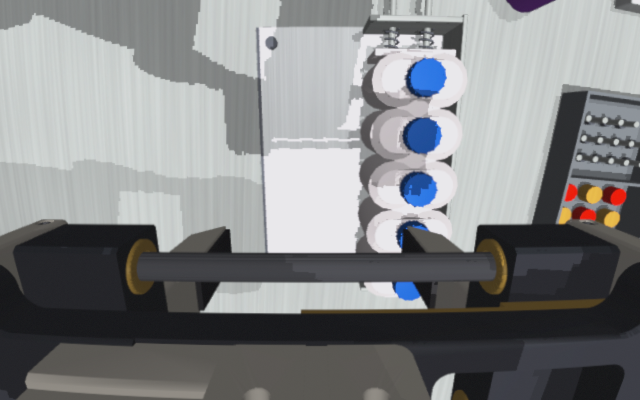

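The row stands upright and closed up, with caps 43 to 44.5 mm apart. The new flask, with its cap at (363,255), is level with its neighbours at the fence. The robot is clear, so I'm handing the job in.

```bash
python3 -c "
from h import *
print(workorder.finish_job(), read_state()['clock'])"
```

```text
the job is handed in; nothing more can be done
the job is handed in; nothing more can be done
```

The flask is in the gap and back against the fence, and the row stands upright, straight and closed up. I handed the job in at about 56 s, but no verdict was reported; the side force I measured at the gripper while sliding it in stayed under 12 N.

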